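# Cook and build the toy burger

## Robot

A 6-joint arm with a two-finger parallel gripper is mounted at the origin on the work surface. World frame = base frame: x ahead of the robot, y to its left, z up, the work surface at z = 0. Lengths are in m, angles in rad, forces in N, time in s.
With the tool pointing down it reaches from about 0.275 to 0.775 m from the base axis. Payload 14.6 kg.
Tool frame: the origin (TCP) lies at the very end of the fingers, on their centre line; the grasp point (between the pads) lies 19 mm behind it; z points along the fingers, y is the line along which they close (so a half turn about z gives the same grasp; the last joint's range is limited). The gripper opens to 85 mm and grips with 20 to 120 N. Pads are 22 mm wide; open, the fingers measure 114 mm over their backs; the gripper's body (76 mm by 85 mm) begins 54 mm behind the grasp point. The pads swing forward as they close: fully open they stand 13 mm farther back than shut.
Start: joints at [1.031, 0.263, -0.048, 1.259, 0, 1.415], TCP at [0.197, 0.487, 0.231] pointing down, gripper open.
Joint ranges: [-2.65, 2.65], [-0.89, 1.7], [-1.18, 1.37], [-2.13, 2.11], [-1.35, 1.29], [-3.14, 3.14]. Speed limits (rad/s): [1.89, 1.89, 2.57, 2.79, 3.14, 3.14].

## Interface

Orientations are given as a unit quaternion [x, y, z, w].
In Python, from station import bot gives the robot as it stands. The module is installed in compiled form; this text tells all that it offers.
- The arm moves only by the shell command python3 -m handwheel 'ROWS' [FORCE]. ROWS is JSON, a list of rows, each an object with "gripper": the finger opening in mm, from 0 to 85.4; "linear": the shift along the tool's x, y, z in mm, a list of three; "twist": the turn about the tool's z in rad. A call has 1 to 20 rows; each row is the pose to reach, as a shift and turn from the pose commanded when the call began, along the tool's axes at that moment; what a row does not reach only later rows make up. A row lasts 1/12 s, in which the tool goes at most 41.7 mm and 7.16 degrees, less where a joint would pass 70% of its speed; a pose out of reach is approached as far as the arm can. A call with a gripper value outside its range is refused whole. The fingers move at their own pace and stop on an object; FORCE is the grip in N (left out, the last holds). Time passes only in rows, so rows that repeat a pose let the fingers close. It gives the time, the measured TCP pose, the force, the opening and the grip force at its end, in the units of the state.
- bot.get_state(): the state, without advancing time (a new reading comes with each control period).
- bot.read_camera(name): name is "scene" or "top" or "wrist"; returns the picture (384x512x3 uint8, red, green, blue); there is no depth.
- bot.camera_params(name): a dict with "K" (3x3 intrinsics, pixels), "R" (3x3) and "t" (3): a world point X has camera coordinates R X + t; the wrist camera has in their place "mount" (4x4, takes a point from camera to tool coordinates, whose origin is the TCP and whose axes are the flange's). Camera axes: x right, y down, z forward; pixel columns grow to the right and rows downward; lengths in m; the calibration is good to about 2 mm. A picture is of the moment at which its call begins: read the wrist's pose just before it. camera_params takes no time and is no camera call.
- bot.close_job(): hands the job in; it is judged then, once.
Trained networks look in the newest picture that a camera, given by its name, has taken for a name from the list of things; names that differ only in an ending like _2 or _b are one class to them, and where a whole thing is asked for, a point or a joint stands for the part that bears it (a point fixed in the world has none). Each returns a list of dicts, best first, with "conf" (0 to 1); they miss things now and then, are a little off and sometimes report something else, mostly with a low value. They report only what shows in the picture. A call takes as long as a camera call.
- bot.spot_in(camera, thing): "uv" ([column, row] in pixels, amid what is visible of it).
- bot.trace(camera, thing): "pixels" (384x512 bool, what is visible of it) and "uv" ([column, row] in pixels, amid what is visible of it).
- bot.spot_point(camera, thing): "uv" ([column, row] in pixels: a listed point, or the origin of a listed thing).
The state is a dict: "clock": time; "qpos": joint angles; "dq": joint speeds; "tau": joint torques, N m; "tool_pos": TCP position; "tcp_rot": TCP orientation; "contact_force": force on the tool from outside, world axes, zero at the start; "moment": the same for the moment, N m; "gripper_width": opening from 0.0 (shut) to 1.0 (fully open); "grip_force": force on a finger pad.
Only numpy, scipy, OpenCV 4.12 (cv2) and the standard library are available. Lean on these libraries where they do the work, as an engineer would, in place of code of your own. Each camera call takes 0.05 s, during which the arm holds its last target. There are 200 camera calls.

## Task

Make the toy burger: take the brown patty out of the wooden rack, lay it flat in the middle of the black hotplate and let go of it there to cook. Then pick it up again by its rim, set it centred on the bun base that waits on the blue plate, and set the domed bun lid on the patty, dome up, so that all three layers make one neat centred stack on the plate. Set the layers down gently rather than dropping them, and leave the green lettuce in its rack and the pot, whisk and pedal bin where they are.

Things in the scene. Friction and masses are not known exactly. Their poses are not given: they have to be found in the camera images.
- patty: brown wooden toy patty, a disc 58 mm in diameter and 14 mm thick, loose. Origin at the centre of the disc; its x axis is the disc's axis. At the start it stands on edge in one of the two bays of the rack, disc axis level, its top edge 66 mm above the table, the upper 38 mm clear of the rack.
- lettuce: green wooden toy lettuce slice of the same size and shape as the patty (58 mm diameter, 14 mm thick, origin at its centre, x along its axis), standing on edge in the other bay of the rack. A bystander.
- rack: light wooden rack, fixed, 66 mm (x) by 154 mm (y); origin at the centre of its underside. Two bays in a row along its y axis, centred 36 mm either side of the origin, each a trough 17 mm wide (x) and 62 mm long (y), floor 8 mm above the table, walls up to 28 mm. The discs stand in them with their axes along the rack's x.
- hob: grey toy hob, fixed slab 140 x 140 mm and 20 mm high with a raised black round hotplate in the middle, 110 mm in diameter, its top 24 mm above the table. Origin at the centre of the underside, z up; red knobs on its -x side.
- hotplate (a point): centre of the top face of the black hotplate, 24 mm above the table.
- plate: blue toy plate, loose, about 136 mm across and 14 mm high at the rim; origin at the centre of its underside, z up.
- bun_base: tan wooden bottom half of the toy bun, a disc 58 mm in diameter and 16 mm thick, loose, already lying roughly in the middle of the plate. Origin at the centre of its underside, z up.
- bun_lid: tan wooden top half of the toy bun with a domed top and pale seeds, loose, lying dome up on the table; 58 mm in diameter, 28 mm high, its side upright for the lowest 16 mm. Origin at the centre of its flat underside, z up through the dome.
- pot: stainless steel toy pot with two black loop handles, 84 mm wide (118 mm over the handles along its y), 55 mm high; origin at the centre of its underside. A bystander.
- whisk: green toy whisk lying on the table, 155 mm long along its x and 28 mm high; origin under its middle. A bystander.
- pedal_bin: red plastic toy pedal bin with a domed flip-top lid and a black pedal on its -x side, 92 mm wide and 118 mm high; origin at the centre of its underside. A bystander.

How it is judged:
On the way, in this order (a step that is already met when the one before it is completed fails the run):
1. the patty lies flat and still, let go, on the hotplate, its centre within 35 mm of the hotplate's centre (horizontal distance between patty and hotplate below 0.035 m and angle between the x axis of patty and the z axis of hob, either way round below 0.1 rad and contact force between patty and hob above 0.05 N and linear speed of patty below 0.03 m/s and contact force between the fingers and patty below 0.05 N), for 0.3 s.
2. the patty lies flat on the bun base, let go, centres within 8 mm (horizontal distance between patty and bun_base below 0.008 m and z of patty in the frame of bun_base between 0.019 and 0.027 m and angle between the x axis of patty and the z axis of bun_base, either way round below 0.1 rad and contact force between patty and bun_base above 0.05 N and contact force between the fingers and patty below 0.05 N), for 0.2 s.
3. the bun lid lies dome up on the patty, let go, centres within 8 mm (all of step 2 and horizontal distance between bun_lid and patty below 0.008 m and z of bun_lid in the frame of bun_base between 0.026 and 0.034 m and angle between bun_lid's own z axis and vertical below 0.1 rad and contact force between bun_lid and patty above 0.05 N and contact force between the fingers and bun_lid below 0.05 N), for 0.2 s.
At the end, for the whole second after the job is handed in: Bun base, patty and lid lie level in one stack on the upright plate, dome up, at rest and let go: base within 12 mm of the plate's centre, patty within 8 mm of the base's centre, lid within 8 mm of the patty's centre (all of step 3 and horizontal distance between bun_base and plate below 0.012 m and angle between each of bun_base, plate's own z axis and vertical below 0.1 rad and linear speed of each of patty, bun_base, bun_lid below 0.02 m/s); the robot touches nothing.
It fails at once if the lettuce is moved more than 20 mm (distance of lettuce from where it was at the start of the episode above 0.02 m).
It fails at once if the pot, the whisk or the pedal bin is moved more than 30 mm (distance of any of pot, whisk, pedal_bin from where it was at the start of the episode above 0.03 m).
It fails at once if the patty is dropped onto the plate or stack (moving free at over 0.5 m/s there, a fall of some 13 mm) (linear speed of patty above 0.5 m/s and horizontal distance between patty and plate below 0.06 m and contact force between the fingers and patty below 0.05 N).
It fails at once if the bun lid is dropped onto the plate or stack (moving free at over 0.5 m/s there, a fall of some 13 mm) (linear speed of bun_lid above 0.5 m/s and horizontal distance between bun_lid and plate below 0.06 m and contact force between the fingers and bun_lid below 0.05 N).
It also fails if it takes over 72 s, if anything falls off the work surface, if the arm or the gripper's body presses on something with over 40 N, if the wrist force passes 120 N, or if a joint passes its speed limit or range.

## Working session

There is one attempt and no reset: what is moved stays moved. The work goes in short steps, Python scripts to look and compute and a shell command to move; the robot and the scene stay as the last step left them, time stands still between calls to the robot, and variables do not carry over. Pictures are saved under pics/ and viewed, at most 11 in all, crops included, and the job is handed in when it is done.

```bash
mkdir -p pics
cat > h.py <<'E'
import numpy as np, cv2
from station import bot
from scipy.spatial.transform import Rotation as Rn
def cam(name):
    p=bot.camera_params(name); K=np.array(p["K"])
    if name=="wrist":
        s=bot.get_state(); M=np.array(p["mount"]); T=np.eye(4)
        T[:3,:3]=Rn.from_quat(s["tcp_rot"]).as_matrix(); T[:3,3]=s["tool_pos"]
        W=T@M; R=W[:3,:3].T; t=-R@W[:3,3]
    else: R=np.array(p["R"]); t=np.array(p["t"])
    return K,R,t
def ray(c,uv):
    K,R,t=c; d=R.T@np.linalg.inv(K)@np.array([uv[0],uv[1],1.]); return -R.T@t,d/np.linalg.norm(d)
def onz(c,uv,z):
    o,d=ray(c,uv); return o+d*(z-o[2])/d[2]
def tri(obs):
    A=0;b=0
    for c,uv in obs:
        o,d=ray(c,uv);P=np.eye(3)-np.outer(d,d);A=A+P;b=b+P@o
    X=np.linalg.solve(A,b); return X,[np.round(proj(c,X)-uv,1) for c,uv in obs]
def proj(c,X):
    K,R,t=c;p=K@(R@np.array(X)+t);return p[:2]/p[2]
def save(im,n): cv2.imwrite("pics/"+n,cv2.cvtColor(im,cv2.COLOR_RGB2BGR))
E
python3 - <<'E'
from h import *
np.set_printoptions(precision=4,suppress=True)
ims=[];C={}
for n in ("scene","top","wrist"):
    C[n]=cam(n); ims.append(bot.read_camera(n))
save(np.vstack([np.hstack(ims[:2])]),"a.png") if 0 else None
save(cv2.resize(np.vstack(ims[:2]),(800,1200))[:600],"s.png")
save(cv2.resize(ims[1],(800,600)),"t.png")
s=bot.get_state();print(s)
for n in ("scene","top"): print(n,C[n])
for th in ("patty","lettuce","rack","hob","hotplate","plate","bun_base","bun_lid","pot","whisk","pedal_bin"):
    o=[]
    for n in ("scene","top"):
        r=bot.spot_point(n,th)
        print(th,n,[(np.round(q["uv"],1),round(q["conf"],2)) for q in r[:2]])
        if r: o.append((C[n],np.array(r[0]["uv"])))
    if len(o)==2: print("   ",*tri(o))
E
```

```text
{'clock': 0.15, 'qpos': array([ 1.0307,  0.2634, -0.0488,  1.2594, -0.    ,  1.4155]), 'dq': array([ 0.0008, -0.0005,  0.0028,  0.0002, -0.0014, -0.0007]), 'tau': array([  0.002 , -63.782 ,  38.4651,   0.0105,  -0.0002,   0.0001]), 'tool_pos': array([0.1969, 0.4864, 0.2309]), 'tcp_rot': array([ 0.1912,  0.9815, -0.0004, -0.0001]), 'contact_force': array([ 1.0551, -0.5855, -0.2586]), 'moment': array([0.0491, 0.0018, 0.0362]), 'grip_force': 0.0, 'gripper_width': 0.9999137076460168}
scene (array([[481.0137,   0.    , 255.8595],
       [  0.    , 481.0137, 192.698 ],
       [  0.    ,   0.    ,   1.    ]]), array([[-0.7145,  0.6996, -0.0032],
       [ 0.5053,  0.5128, -0.6941],
       [-0.4839, -0.4975, -0.7199]]), array([ 0.4533, -0.2523,  1.6717]))
top (array([[415.8933,   0.    , 258.8348],
       [  0.    , 415.8933, 195.0316],
       [  0.    ,   0.    ,   1.    ]]), array([[-0.0077, -1.    ,  0.0059],
       [-0.9984,  0.0074, -0.0558],
       [ 0.0558, -0.0063, -0.9984]]), array([-0.0106,  0.5976,  1.0461]))
patty scene [(array([373.3, 246.6]), 0.83)]
patty top [(array([126.6, 232
[... 1134 characters left out ...]
_lid scene [(array([208.4, 181.4]), 0.67)]
bun_lid top [(array([325.3, 176.3]), 0.83)]
    [ 0.6461 -0.1878  0.0163] [array([0.8, 0.1]), array([ 0.7, -0.6])]
pot scene [(array([229.2, 249.1]), 0.92)]
pot top [(array([389.8, 199.6]), 0.7), (array([242.5, 130. ]), 0.61)]
    [ 0.55   -0.4077 -0.5258] [array([-27.4, -12.5]), array([-29.9,  14.8])]
whisk scene [(array([189.7, 150.3]), 0.72), (array([356.7, 232.8]), 0.59)]
whisk top [(array([390.7, 197.6]), 0.97)]
    [ 0.5883 -0.3567  0.0004] [array([-0.4, -0.1]), array([-0.4,  0.4])]
pedal_bin scene [(array([301.6, 283.1]), 0.71)]
pedal_bin top [(array([163. , 152.2]), 0.71)]
    [0.7098 0.2364 0.0003] [array([-1.4, -0. ]), array([-1. ,  0.9])]
```

View pics/t.png

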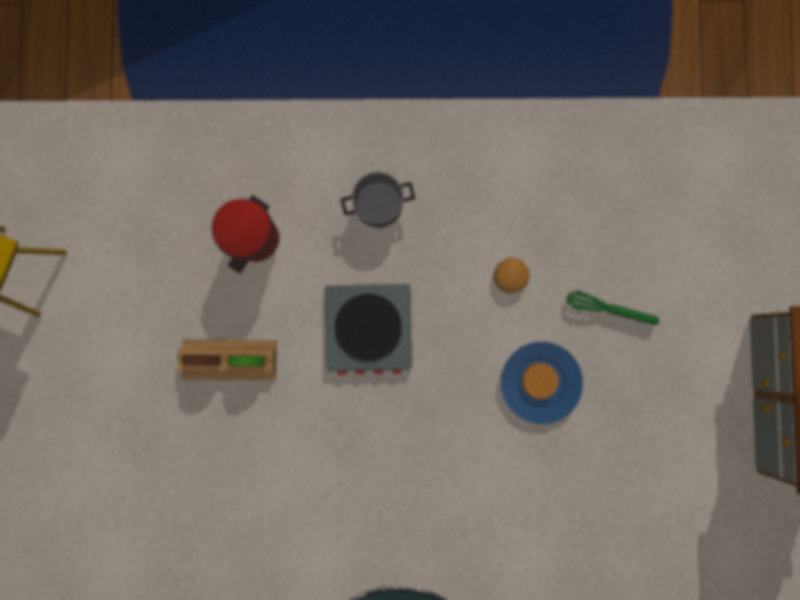

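View pics/s.png

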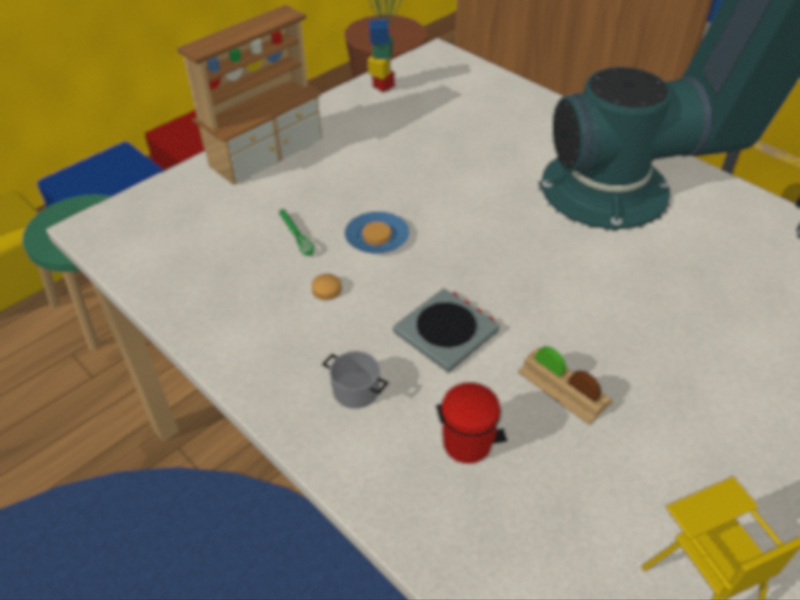

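The top view (800x600) shows the rack at (228,360), with the brown patty left at (203,361) and the lettuce right at (247,361). The hob is at (368,328), the lid at (512,275) and the plate with the base at (541,381). The scene view agrees with this. The bun_base top detection is false, and so is the pot's in both views; the patty at y≈0.31 is plausible. I'll move above the rack and look with the wrist camera.

```bash
python3 -m handwheel '[{"gripper":40,"linear":[-40,-5,0],"twist":0.12},{"gripper":40,"linear":[-80,-10,0],"twist":0.24},{"gripper":40,"linear":[-120,-15,0],"twist":0.36},{"gripper":40,"linear":[-160,-20,0],"twist":0.48},{"gripper":40,"linear":[-200,-25,0],"twist":0.6},{"gripper":40,"linear":[-240,-30,0],"twist":0.72},{"gripper":40,"linear":[-280,-35,0],"twist":0.84},{"gripper":40,"linear":[-320,-40,0],"twist":0.96},{"gripper":40,"linear":[-354,-44,0],"twist":1.08},{"gripper":40,"linear":[-354,-44,0],"twist":1.187},{"gripper":40,"linear":[-354,-44,0],"twist":1.187},{"gripper":40,"linear":[-354,-44,0],"twist":1.187},{"gripper":40,"linear":[-354,-44,0],"twist":1.187}]' 25
cat >> h.py <<'E'
def head():
    s=bot.get_state();M=Rn.from_quat(s["tcp_rot"]).as_matrix()
    return s,M
def look(things,tag=None):
    c=cam("wrist"); im=bot.read_camera("wrist"); out={}
    if tag: save(im,tag)
    for th in things:
        r=bot.trace("wrist",th); p=bot.spot_point("wrist",th)
        out[th]=(r[0] if r else None,p[0] if p else None)
    return c,im,out
E
python3 - <<'E'
from h import *
np.set_printoptions(precision=4,suppress=True)
print(bot.camera_params("wrist"))
c,im,o=look(["patty","lettuce","rack"],"w1.png")
for k,(r,p) in o.items():
    if r:
        m=r["pixels"].astype(np.uint8); rc=cv2.minAreaRect(cv2.findNonZero(m)); b=cv2.boxPoints(rc)
        print(k,r["conf"],r["uv"],[onz(c,q,.066 if k!="rack" else .028) for q in b])
    if p: print("  pt",p["conf"],p["uv"],onz(c,p["uv"],.037 if k!="rack" else 0))
E
```

```text
clock: 2.33
tool_pos: [0.5079, 0.3134, 0.2314]
tcp_rot: [0.706, 0.708, -0.0, -0.0]
contact_force: [0.6, 0.9, 0.2]
gripper_width: 0.465
grip_force: 0.0
{'K': array([[303.0335,   0.    , 256.1954],
       [  0.    , 303.0335, 188.7341],
       [  0.    ,   0.    ,   1.    ]]), 'mount': array([[-0.0005, -0.9581, -0.2863,  0.0725],
       [ 1.    , -0.0005,  0.0001, -0.0013],
       [-0.0002, -0.2863,  0.9581, -0.1429],
       [ 0.    ,  0.    ,  0.    ,  1.    ]])}
patty 0.9 [261.2, 168.2] [array([0.5025, 0.2892, 0.066 ]), array([0.5048, 0.3428, 0.066 ]), array([0.5195, 0.3422, 0.066 ]), array([0.5179, 0.2885, 0.066 ])]
  pt 0.88 [260.0, 165.8] [0.5109 0.3124 0.037 ]
lettuce 0.89 [259.8, 226.4] [array([0.502 , 0.2216, 0.066 ]), array([0.5045, 0.2782, 0.066 ]), array([0.5182, 0.2776, 0.066 ]), array([0.5164, 0.2209, 0.066 ])]
  pt 0.86 [258.3, 226.6] [0.5094 0.2375 0.037 ]
rack 0.62 [254.9, 185.6] [array([0.4787, 0.197 , 0.028 ]), array([0.4815, 0.3537, 0.028 ]), array([0.5423, 0.3539, 0.028 ]), array([0.5475, 0.1972, 0.028 ])]
  pt 0.63 [259.3, 191.2] [0.5107 0.2708 0.    ]
```

View pics/w1.png

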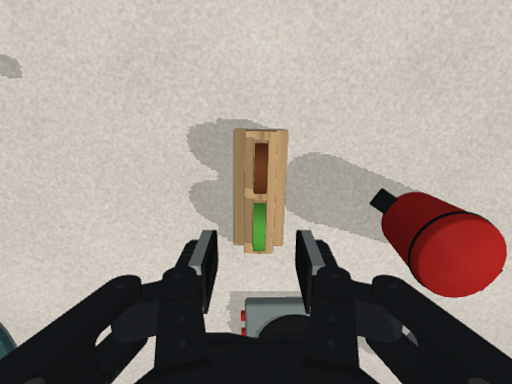

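The wrist view shows the patty at (261,168) and the lettuce at (260,226), with the rack nearly aligned to the world axes. The patty is at about (0.511, 0.312) with a yaw of about -0.03 rad, so I'll grip it by its faces.

```bash
python3 -m handwheel '[{"gripper":40,"linear":[-1,3,35],"twist":0.03},{"gripper":40,"linear":[-1,3,70],"twist":0.03},{"gripper":40,"linear":[-1,3,105],"twist":0.03},{"gripper":40,"linear":[-1,3,140],"twist":0.03},{"gripper":40,"linear":[-1,3,165],"twist":0.03},{"gripper":40,"linear":[-1,3,185],"twist":0.03},{"gripper":40,"linear":[-1,3,197],"twist":0.03},{"gripper":40,"linear":[-1,3,197],"twist":0.03},{"gripper":5,"linear":[-1,3,197],"twist":0.03},{"gripper":5,"linear":[-1,3,197],"twist":0.03},{"gripper":5,"linear":[-1,3,197],"twist":0.03},{"gripper":5,"linear":[-1,3,197],"twist":0.03},{"gripper":5,"linear":[-1,3,197],"twist":0.03},{"gripper":5,"linear":[-1,3,197],"twist":0.03},{"gripper":5,"linear":[-1,3,197],"twist":0.03},{"gripper":5,"linear":[-1,3,197],"twist":0.03}]' 30
```

```text
clock: 4.02
tool_pos: [0.5123, 0.3123, 0.0354]
tcp_rot: [0.718, 0.696, 0.001, 0.0]
contact_force: [-1.0, 0.4, 6.8]
gripper_width: 0.161
grip_force: 34.8
```

```bash
python3 -m handwheel '[{"gripper":5,"linear":[0,0,-30],"twist":0},{"gripper":5,"linear":[0,0,-60],"twist":0},{"gripper":5,"linear":[0,0,-90],"twist":0},{"gripper":5,"linear":[-30,3,-120],"twist":0},{"gripper":5,"linear":[-65,6,-120],"twist":0},{"gripper":5,"linear":[-100,9,-120],"twist":0},{"gripper":5,"linear":[-135,12,-120],"twist":0},{"gripper":5,"linear":[-170,16,-120],"twist":0},{"gripper":5,"linear":[-205,20,-120],"twist":0},{"gripper":5,"linear":[-235,23,-120],"twist":0},{"gripper":5,"linear":[-255,24,-120],"twist":0},{"gripper":5,"linear":[-262,24,-120],"twist":0},{"gripper":5,"linear":[-262,24,-120],"twist":0},{"gripper":5,"linear":[-262,24,-120],"twist":0}]'
python3 - <<'E'
from h import *
np.set_printoptions(precision=4,suppress=True)
c,im,o=look(["hotplate","patty","hob"],"w2.png")
for k,(r,p) in o.items():
    if r: print(k,r["conf"],r["uv"])
    if p: print("  pt",p["conf"],p["uv"],onz(c,p["uv"],.024 if k!="hob" else 0))
E
```

```text
clock: 5.18
tool_pos: [0.5275, 0.0498, 0.1545]
tcp_rot: [0.718, 0.696, 0.0, -0.0]
contact_force: [0.2, 1.0, -0.8]
gripper_width: 0.158
grip_force: 33.7
hotplate 0.72 [301.9, 167.6]
  pt 0.74 [294.1, 183.1] [0.5616 0.045  0.024 ]
patty 0.57 [254.7, 250.1]
  pt 0.75 [257.2, 250.0] [ 0.525  -0.0235  0.024 ]
hob 0.64 [303.4, 167.3]
  pt 0.71 [293.4, 178.1] [0.5638 0.0435 0.    ]
```

View pics/w2.png

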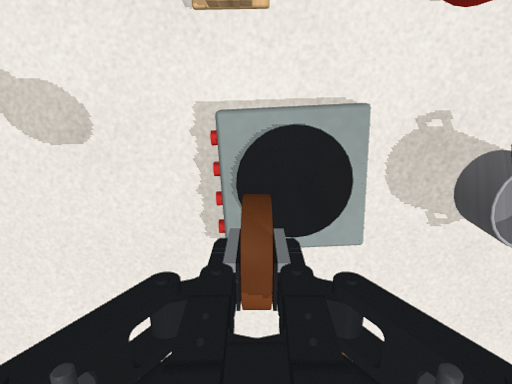

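The patty is held vertical at (257,250). The hotplate circle is centred at about (296,181), which gives (0.562, 0.047) and confirms the target. Next I'll lower it.

```bash
python3 -m handwheel '[{"gripper":5,"linear":[-2,0,30],"twist":0},{"gripper":5,"linear":[-2,0,60],"twist":0},{"gripper":5,"linear":[-2,0,80],"twist":0},{"gripper":5,"linear":[-2,0,92],"twist":0},{"gripper":5,"linear":[-2,0,98],"twist":0},{"gripper":5,"linear":[-2,0,101],"twist":0},{"gripper":5,"linear":[-2,0,103],"twist":0},{"gripper":5,"linear":[-2,0,103],"twist":0},{"gripper":5,"linear":[-2,0,103],"twist":0}]'
```

```text
clock: 6.28
tool_pos: [0.5279, 0.0474, 0.052]
tcp_rot: [0.718, 0.696, 0.0, 0.0]
contact_force: [0.4, 0.0, 0.6]
gripper_width: 0.158
grip_force: 33.7
```

```bash
python3 -m handwheel '[{"gripper":5,"linear":[0,0,1],"twist":0},{"gripper":5,"linear":[0,0,1],"twist":0}]';python3 -m handwheel '[{"gripper":5,"linear":[0,0,1],"twist":0},{"gripper":5,"linear":[0,0,1],"twist":0}]'
```

```text
clock: 6.45
tool_pos: [0.5281, 0.0473, 0.0514]
tcp_rot: [0.718, 0.696, 0.001, 0.001]
contact_force: [-2.5, 0.2, 10.4]
gripper_width: 0.16
grip_force: 35.2
clock: 6.62
tool_pos: [0.5283, 0.0473, 0.0512]
tcp_rot: [0.718, 0.696, 0.001, 0.001]
contact_force: [-5.8, 1.0, 25.0]
gripper_width: 0.157
grip_force: 37.4
```

```bash
python3 -m handwheel '[{"gripper":5,"linear":[0,0,-1.5],"twist":0},{"gripper":5,"linear":[0,0,-2],"twist":0},{"gripper":16,"linear":[0,0,-2],"twist":0},{"gripper":20,"linear":[0,0,-2],"twist":0},{"gripper":30,"linear":[0,0,-2],"twist":0},{"gripper":30,"linear":[0,0,-2],"twist":0},{"gripper":30,"linear":[0,0,-2],"twist":0},{"gripper":30,"linear":[0,0,-16],"twist":0},{"gripper":30,"linear":[0,0,-16],"twist":0},{"gripper":30,"linear":[0,0,-16],"twist":0}]'
python3 - <<'E'
from h import *
save(bot.read_camera("wrist"),"w3.png")
E
```

```text
clock: 7.45
tool_pos: [0.5279, 0.0473, 0.0655]
tcp_rot: [0.718, 0.696, 0.0, 0.0]
contact_force: [-0.4, -0.6, 0.4]
gripper_width: 0.35
grip_force: 0.0
```

View pics/w3.png

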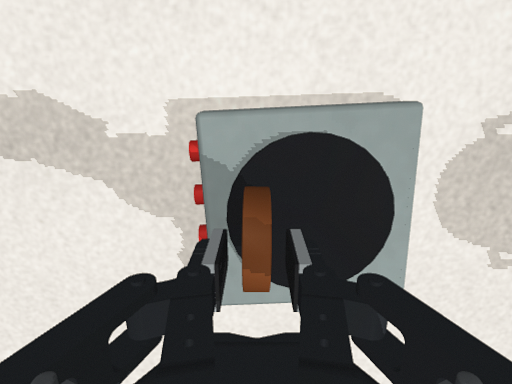

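The patty stands free on the black hotplate at (257,238), between the pads at (220,260) and (297,260). I'll topple it towards +x (image right).

```bash
python3 -m handwheel '[{"gripper":30,"linear":[0,4,0],"twist":0},{"gripper":30,"linear":[0,7,0],"twist":0},{"gripper":30,"linear":[0,10,0],"twist":0},{"gripper":30,"linear":[0,13,0],"twist":0},{"gripper":30,"linear":[0,16,0],"twist":0},{"gripper":30,"linear":[0,19,0],"twist":0},{"gripper":30,"linear":[0,20,0],"twist":0},{"gripper":30,"linear":[0,20,0],"twist":0},{"gripper":30,"linear":[0,20,0],"twist":0}]'
python3 - <<'E'
from h import *
save(bot.read_camera("wrist"),"w4.png")
E
```

```text
clock: 8.25
tool_pos: [0.5475, 0.0467, 0.0652]
tcp_rot: [0.718, 0.696, -0.0, -0.0]
contact_force: [0.3, 0.0, -0.2]
gripper_width: 0.35
grip_force: 0.0
```

View pics/w4.png

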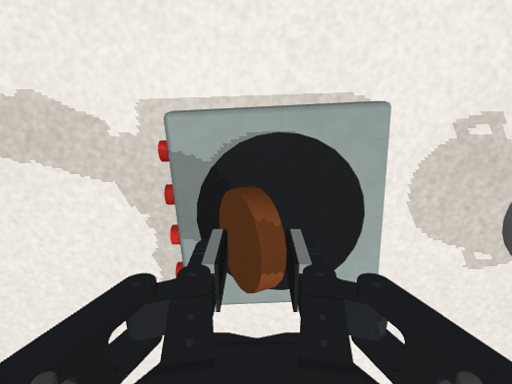

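The patty now leans on the right finger: its rim is at about (272,240) and its tilted face at (238,240). Next I'll open gradually to lay it down.

```bash
python3 -m handwheel '[{"gripper":36,"linear":[0,2,0],"twist":0},{"gripper":42,"linear":[0,3,0],"twist":0},{"gripper":48,"linear":[0,4,2],"twist":0},{"gripper":54,"linear":[0,5,4],"twist":0},{"gripper":60,"linear":[0,6,6],"twist":0},{"gripper":66,"linear":[0,7,8],"twist":0},{"gripper":72,"linear":[0,8,10],"twist":0},{"gripper":78,"linear":[0,10,12],"twist":0},{"gripper":85,"linear":[0,12,12],"twist":0},{"gripper":85,"linear":[0,12,12],"twist":0},{"gripper":85,"linear":[0,12,12],"twist":0},{"gripper":85,"linear":[0,12,12],"twist":0},{"gripper":85,"linear":[0,12,-40],"twist":0},{"gripper":85,"linear":[0,12,-70],"twist":0},{"gripper":85,"linear":[0,12,-70],"twist":0},{"gripper":85,"linear":[0,12,-70],"twist":0}]'
python3 - <<'E'
from h import *
np.set_printoptions(precision=4,suppress=True)
c,im,o=look(["hotplate","patty"],"w5.png")
for k,(r,p) in o.items():
    if r: print(k,r["conf"],r["uv"],cv2.fitEllipse(max(cv2.findContours(r["pixels"].astype(np.uint8),0,1)[0],key=len)))
    if p: print("  pt",p["conf"],p["uv"],onz(c,p["uv"],.024 if k!="patty" else .031))
E
```

```text
clock: 9.63
tool_pos: [0.5607, 0.0463, 0.1374]
tcp_rot: [0.718, 0.696, 0.001, 0.002]
contact_force: [-0.1, -0.0, -0.9]
gripper_width: 0.994
grip_force: 0.0
hotplate 0.56 [252.1, 157.1] ((257.41314697265625, 175.84588623046875), (174.88934326171875, 185.2559814453125), 87.2398910522461)
  pt 0.16 [471.5, 189.2] [0.7504 0.0355 0.024 ]
patty 0.66 [258.7, 188.9] ((261.4953918457031, 189.51284790039062), (66.46669006347656, 66.98532104492188), 100.1753158569336)
  pt 0.77 [260.5, 191.0] [0.5634 0.0421 0.031 ]
```

View pics/w5.png

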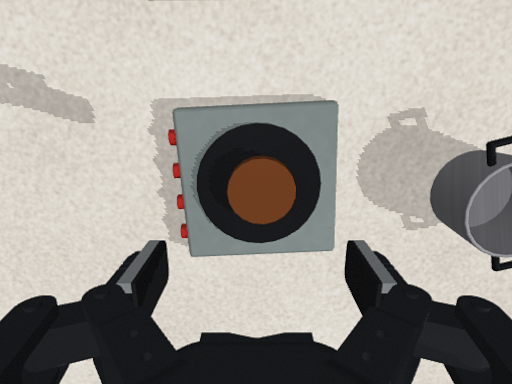

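The patty lies flat on the hotplate, seen at (261,190), with the plate's circle centred at (258,181), so step 1 should be met. I'll drop lower for a second view before regrasping.

```bash
cat >> h.py <<'E'
def ell(th,name="wrist"):
    c=cam(name); bot.read_camera(name); r=bot.trace(name,th)
    if not r: return c,None
    k=max(cv2.findContours(r[0]["pixels"].astype(np.uint8),0,1)[0],key=len)
    return c,np.array(cv2.fitEllipse(cv2.convexHull(k))[0])
E
python3 - <<'E'
from h import *
import pickle
pickle.dump(ell("patty"),open("o1","wb"))
E
python3 -m handwheel '[{"gripper":75,"linear":[-2,0,20],"twist":0},{"gripper":75,"linear":[-2,0,40],"twist":0},{"gripper":75,"linear":[-2,0,40],"twist":0},{"gripper":75,"linear":[-2,0,40],"twist":0},{"gripper":75,"linear":[-2,0,40],"twist":0}]'
python3 - <<'E'
from h import *
import pickle
np.set_printoptions(precision=4,suppress=True)
a=pickle.load(open("o1","rb"));b=ell("patty")
print(a[1],b[1],tri([a,b]),onz(*a,.038),onz(*b,.038))
s,M=head();print(s["tool_pos"],M)
E
```

```text
clock: 10.4
tool_pos: [0.5596, 0.0443, 0.096]
tcp_rot: [0.718, 0.696, 0.0, 0.0]
contact_force: [-1.1, 0.4, 1.1]
gripper_width: 0.876
grip_force: 0.0
[264.197  190.4478] [264.1325 203.3412] (array([0.564 , 0.0445, 0.034 ]), [array([ 0., -0.]), array([-0.1,  0. ])]) [0.5639 0.0457 0.038 ] [0.564  0.0459 0.038 ]
[0.56   0.0443 0.0963] [[ 0.031   0.9995  0.0014]
 [ 0.9995 -0.031  -0.0001]
 [-0.0001  0.0014 -1.    ]]
```

```bash
python3 -m handwheel '[{"gripper":75,"linear":[1,4,25],"twist":0},{"gripper":75,"linear":[1,4,45],"twist":0},{"gripper":75,"linear":[1,4,58],"twist":0},{"gripper":75,"linear":[1,4,65],"twist":0},{"gripper":75,"linear":[1,4,68],"twist":0},{"gripper":75,"linear":[1,4,68],"twist":0},{"gripper":66,"linear":[1,4,68],"twist":0},{"gripper":60,"linear":[1,4,68],"twist":0},{"gripper":52,"linear":[1,4,68],"twist":0},{"gripper":52,"linear":[1,4,68],"twist":0},{"gripper":52,"linear":[1,4,68],"twist":0},{"gripper":52,"linear":[1,4,68],"twist":0},{"gripper":52,"linear":[1,4,68],"twist":0}]' 25
```

```text
clock: 11.58
tool_pos: [0.564, 0.0452, 0.0285]
tcp_rot: [0.718, 0.696, 0.001, 0.001]
contact_force: [-2.9, 0.9, 9.9]
gripper_width: 0.662
grip_force: 24.7
```

```bash
python3 -m handwheel '[{"gripper":52,"linear":[0,0,-25],"twist":0},{"gripper":52,"linear":[0,0,-60],"twist":0},{"gripper":52,"linear":[-10,-2,-100],"twist":0},{"gripper":52,"linear":[-40,-10,-120],"twist":0},{"gripper":52,"linear":[-75,-18,-120],"twist":0},{"gripper":52,"linear":[-110,-26,-120],"twist":0},{"gripper":52,"linear":[-145,-34,-120],"twist":0},{"gripper":52,"linear":[-180,-43,-120],"twist":0},{"gripper":52,"linear":[-215,-51,-120],"twist":0},{"gripper":52,"linear":[-250,-60,-120],"twist":0},{"gripper":52,"linear":[-285,-68,-120],"twist":0},{"gripper":52,"linear":[-315,-76,-120],"twist":0},{"gripper":52,"linear":[-333,-80,-120],"twist":0},{"gripper":52,"linear":[-333,-80,-120],"twist":0},{"gripper":52,"linear":[-333,-80,-120],"twist":0},{"gripper":52,"linear":[-333,-80,-120],"twist":0}]'
cat > m.py <<'E'
from h import *
np.set_printoptions(precision=4,suppress=True)
import sys
s,M=head(); c=cam("wrist"); im=bot.read_camera("wrist"); save(im,sys.argv[1])
for th,z in (("plate",.014),("bun_base",.024),("patty",0)):
    r=bot.trace("wrist",th); p=bot.spot_point("wrist",th)
    if r:
        k=max(cv2.findContours(r[0]["pixels"].astype(np.uint8),0,1)[0],key=len); e=cv2.fitEllipse(cv2.convexHull(k))
        print(th,r[0]["conf"],np.array(e[0]),e[1])
        if z: print("  onz",onz(c,e[0],z))
    if p: print("   pt",p[0]["conf"],p[0]["uv"],onz(c,p[0]["uv"],0.005))
print(s["tool_pos"],s["gripper_width"],s["grip_force"],M[:,0],"held", proj(c,s["tool_pos"]-M[:,2]*.005),proj(c,s["tool_pos"]-M[:,2]*.01))
E
python3 m.py w6.png
```

```text
clock: 12.92
tool_pos: [0.4732, -0.2846, 0.1476]
tcp_rot: [0.718, 0.696, 0.0, 0.0]
contact_force: [-0.5, -0.1, 0.1]
gripper_width: 0.653
grip_force: 27.0
plate 0.91 [252.1839 122.5533] (149.3968963623047, 152.3090362548828)
  onz [ 0.47   -0.2329  0.014 ]
bun_base 0.58 [255.3208 124.0834] (65.22050476074219, 66.06564331054688)
  onz [ 0.4728 -0.2336  0.024 ]
   pt 0.65 [253.8, 125.0] [ 0.4713 -0.2359  0.005 ]
patty 0.84 [256.4933 248.6657] (113.18087768554688, 115.656982421875)
   pt 0.95 [255.8, 250.7] [ 0.4691 -0.3651  0.005 ]
[ 0.4732 -0.2846  0.1476] 0.653461197352308 27.040521204471588 [0.0309 0.9995 0.    ] held [258.7778 248.0883] [258.8636 252.938 ]
```

View pics/w6.png

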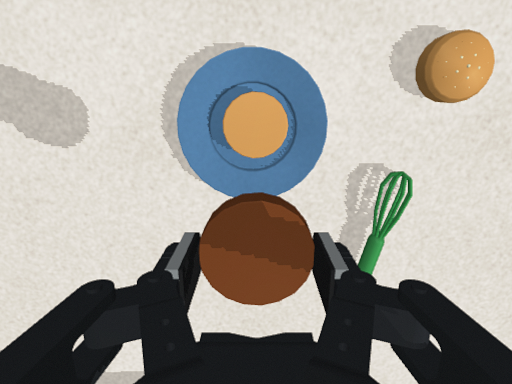

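The held patty is level and centred between the pads at (256,249), with the bun base at (255,124), the plate at (252,123) and the lid at (455,65). I'll take a second view for the height.

```bash
python3 -c "
from h import *
import pickle
pickle.dump([ell('bun_base'),ell('plate')],open('o2','wb'))"
python3 -m handwheel '[{"gripper":52,"linear":[-15,-20,0],"twist":0},{"gripper":52,"linear":[-30,-40,0],"twist":0},{"gripper":52,"linear":[-30,-60,0],"twist":0},{"gripper":52,"linear":[-30,-60,0],"twist":0},{"gripper":52,"linear":[-30,-60,0],"twist":0}]'
python3 - <<'E'
from h import *
import pickle
np.set_printoptions(precision=4,suppress=True)
a=pickle.load(open("o2","rb"));b=[ell("bun_base"),ell("plate")]
for p,q in zip(a,b): print(p[1],q[1],tri([p,q]))
for th in ("bun_base","plate","bun_lid"):
    o=[ell(th,n) for n in ("top","scene")]; print(th,[x[1] for x in o])
    if all(x[1] is not None for x in o): print(tri(o))
o=ell("bun_lid");print("lid wrist",o[1]); print(onz(*o,.01) if o[1] is not None else "")
E
```

```text
clock: 13.88
tool_pos: [0.4117, -0.3135, 0.1475]
tcp_rot: [0.718, 0.696, 0.0, 0.0]
contact_force: [0.4, -0.3, -0.3]
gripper_width: 0.657
grip_force: 27.1
[255.1062 124.056 ] [325.9039  87.5119] (array([ 0.4727, -0.2341,  0.0173]), [array([0. , 0.1]), array([-0. , -0.1])])
[252.2299 122.3467] [320.8651  86.2292] (array([ 0.47  , -0.2329,  0.0141]), [array([-0.1, -0.1]), array([0.1, 0.1])])
bun_base [array([345.0448, 243.7753]), array([240.9216, 148.8409])]
(array([ 0.4716, -0.2348,  0.0103]), [array([ 0.1, -0.1]), array([0.1, 0. ])])
plate [array([346.062 , 244.6293]), array([239.8994, 148.1871])]
(array([ 0.4704, -0.2387,  0.0098]), [array([ 0.5, -0.5]), array([0.6, 0.1])])
bun_lid [None, array([208.3608, 183.3558])]
lid wrist [522.2402  28.9474]
[ 0.6367 -0.1925  0.01  ]
```

```bash
python3 -m handwheel '[{"gripper":52,"linear":[30,20,0],"twist":0},{"gripper":52,"linear":[60,45,0],"twist":0},{"gripper":52,"linear":[81,59,0],"twist":0},{"gripper":52,"linear":[81,59,30],"twist":0},{"gripper":52,"linear":[81,59,60],"twist":0},{"gripper":52,"linear":[81,59,85],"twist":0},{"gripper":52,"linear":[81,59,102],"twist":0},{"gripper":52,"linear":[81,59,112],"twist":0},{"gripper":52,"linear":[81,59,114],"twist":0},{"gripper":52,"linear":[81,59,114],"twist":0},{"gripper":52,"linear":[81,59,114],"twist":0}]'
python3 -m handwheel '[{"gripper":52,"linear":[0,0,2],"twist":0},{"gripper":52,"linear":[0,0,3],"twist":0},{"gripper":52,"linear":[0,0,3],"twist":0}]'
```

```text
clock: 15.7
tool_pos: [0.4741, -0.2344, 0.0339]
tcp_rot: [0.718, 0.696, 0.0, 0.0]
contact_force: [0.3, -0.0, -0.3]
gripper_width: 0.663
grip_force: 27.1
clock: 15.95
tool_pos: [0.4739, -0.2343, 0.0306]
tcp_rot: [0.718, 0.696, 0.0, 0.0]
contact_force: [0.9, 0.5, -1.5]
gripper_width: 0.656
grip_force: 27.1
```

```bash
python3 -m handwheel '[{"gripper":52,"linear":[0,0,2],"twist":0},{"gripper":52,"linear":[0,0,2],"twist":0}]'
python3 - <<'E'
from h import *
s,M=head(); print(s["tool_pos"],s["contact_force"])
E
```

```text
clock: 16.12
tool_pos: [0.4737, -0.2341, 0.0282]
tcp_rot: [0.718, 0.696, 0.0, 0.0]
contact_force: [-0.3, -0.9, -0.4]
gripper_width: 0.66
grip_force: 27.1
[ 0.47370569 -0.23410813  0.02816807] [-0.31622908 -0.85109605 -0.43078247]
```

```bash
for i in 1 2; do python3 -m handwheel '[{"gripper":52,"linear":[0,0,1],"twist":0},{"gripper":52,"linear":[0,0,1],"twist":0}]' | grep -E 'pos|contact'; done
```

```text
tool_pos: [0.4737, -0.2341, 0.0271]
contact_force: [-0.2, 1.2, -0.7]
tool_pos: [0.4737, -0.2341, 0.0261]
contact_force: [-0.4, -0.1, 0.1]
```

```bash
python3 -m handwheel '[{"gripper":52,"linear":[0,0,1],"twist":0},{"gripper":52,"linear":[0,0,1],"twist":0}]' | grep -E 'pos|contact'; python3 -m handwheel '[{"gripper":52,"linear":[0,0,1],"twist":0},{"gripper":52,"linear":[0,0,1],"twist":0}]' | grep -E 'pos|contact'
```

```text
tool_pos: [0.4738, -0.2342, 0.0256]
contact_force: [-1.2, 0.6, 6.3]
tool_pos: [0.4738, -0.2342, 0.0254]
contact_force: [-5.6, 4.1, 23.1]
```

```bash
python3 -m handwheel '[{"gripper":52,"linear":[0,0,-1.3],"twist":0},{"gripper":52,"linear":[0,0,-1.3],"twist":0},{"gripper":58,"linear":[0,0,-1.3],"twist":0},{"gripper":62,"linear":[0,0,-1.3],"twist":0},{"gripper":68,"linear":[0,0,-1.3],"twist":0},{"gripper":75,"linear":[0,0,-1.3],"twist":0},{"gripper":75,"linear":[0,0,-1.3],"twist":0},{"gripper":75,"linear":[0,0,-1.3],"twist":0},{"gripper":75,"linear":[0,0,-25],"twist":0},{"gripper":75,"linear":[0,0,-60],"twist":0},{"gripper":75,"linear":[0,0,-100],"twist":0},{"gripper":75,"linear":[-30,0,-120],"twist":0},{"gripper":75,"linear":[-50,0,-120],"twist":0},{"gripper":75,"linear":[-50,0,-120],"twist":0},{"gripper":75,"linear":[-50,0,-120],"twist":0}]'
sed -i 's/("bun_base",.024)/("bun_base",.021)/' m.py; python3 m.py w7.png
python3 - <<'E'
from h import *
for th,z in (("patty",.035),("bun_lid",.008)):
    o=ell(th); print(th,o[1],onz(*o,z) if o[1] is not None else 0)
E
```

```text
clock: 18.03
tool_pos: [0.472, -0.2848, 0.1442]
tcp_rot: [0.718, 0.696, 0.0, 0.0]
contact_force: [-0.2, 0.2, -0.3]
gripper_width: 0.879
grip_force: 0.0
plate 0.74 [390.0494 213.4809] (39.11684036254883, 95.7984619140625)
  onz [ 0.5987 -0.323   0.014 ]
   pt 0.28 [373.4, 233.8] [ 0.588  -0.3483  0.005 ]
patty 0.63 [256.4174 126.7779] (70.01029968261719, 70.77454376220703)
   pt 0.68 [256.0, 125.4] [ 0.4722 -0.2361  0.005 ]
[ 0.472  -0.2848  0.1442] 0.8793063085017323 0.0 [ 0.0323  0.9995 -0.    ] held [258.7767 248.0854] [258.8625 252.935 ]
patty None 0
bun_lid None 0
```

View pics/w7.png

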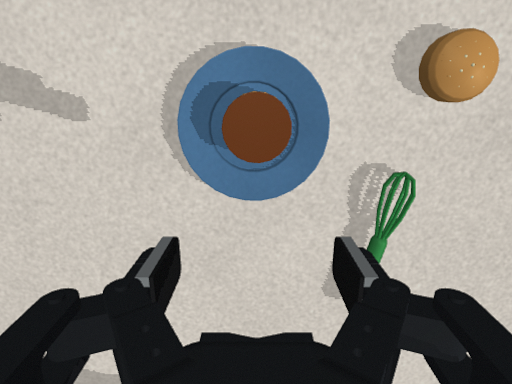

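The patty covers the base neatly at (256,127), centred in the plate, and the lid is at (458,65). Now I'll measure the lid from close up.

```bash
python3 -m handwheel '[{"gripper":75,"linear":[10,35,0],"twist":0},{"gripper":75,"linear":[20,70,0],"twist":0},{"gripper":75,"linear":[30,105,0],"twist":0},{"gripper":75,"linear":[40,140,0],"twist":0},{"gripper":75,"linear":[46,172,0],"twist":0},{"gripper":75,"linear":[46,172,0],"twist":0},{"gripper":75,"linear":[46,172,0],"twist":0},{"gripper":75,"linear":[46,172,0],"twist":0}]'
cat > l.py <<'E'
from h import *
import pickle,sys
np.set_printoptions(precision=4,suppress=True)
s,M=head();c=cam("wrist");bot.read_camera("wrist");r=bot.trace("wrist","bun_lid");p=bot.spot_point("wrist","bun_lid")
uv=None
if r:
    k=max(cv2.findContours(r[0]["pixels"].astype(np.uint8),0,1)[0],key=len);uv=np.array(cv2.fitEllipse(cv2.convexHull(k))[0]);x,y,w,h=cv2.boundingRect(k);print("mask",r[0]["conf"],uv,x,y,w,h,onz(c,uv,.01))
if p: print("pt",p[0]["conf"],p[0]["uv"],onz(c,p[0]["uv"],0))
P=np.array(p[0]["uv"]) if p else None
pickle.dump((c,uv,P),open(sys.argv[1],"wb"));print(s["tool_pos"])
if len(sys.argv)>2:
    a=pickle.load(open(sys.argv[2],"rb"))
    print("tri mask",tri([(a[0],a[1]),(c,uv)]),"tri pt",tri([(a[0],a[2]),(c,P)]))
E
python3 l.py l1
python3 -m handwheel '[{"gripper":75,"linear":[20,0,0],"twist":0},{"gripper":75,"linear":[50,0,20],"twist":0},{"gripper":75,"linear":[50,0,20],"twist":0},{"gripper":75,"linear":[50,0,20],"twist":0}]' | grep pos
python3 l.py l2 l1
```

```text
clock: 19.25
tool_pos: [0.6451, -0.2434, 0.1439]
tcp_rot: [0.718, 0.696, -0.0, -0.0]
contact_force: [-0.6, 0.2, -0.3]
gripper_width: 0.878
grip_force: 0.0
mask 0.84 [256.5637 122.2296] 226 89 63 67 [ 0.6456 -0.1915  0.01  ]
pt 0.81 [258.7, 119.2] [ 0.6477 -0.1896  0.    ]
[ 0.6451 -0.2434  0.1439]
tool_pos: [0.646, -0.1925, 0.1241]
mask 0.69 [257.3985 183.3592] 225 150 66 67 [ 0.6457 -0.1918  0.01  ]
pt 0.73 [260.2, 183.0] [ 0.6482 -0.1943 -0.    ]
[ 0.646  -0.1925  0.1241]
tri mask (array([ 0.6457, -0.1914,  0.0116]), [array([ 0., -0.]), array([-0.,  0.])]) tri pt (array([ 0.6478, -0.1881,  0.0225]), [array([ 0.3, -0. ]), array([-0.3,  0. ])])
```

```bash
python3 -m handwheel '[{"gripper":75,"linear":[1,0.5,35],"twist":0},{"gripper":75,"linear":[1,0.5,70],"twist":0},{"gripper":75,"linear":[1,0.5,95],"twist":0},{"gripper":75,"linear":[1,0.5,110],"twist":0},{"gripper":75,"linear":[1,0.5,118],"twist":0},{"gripper":75,"linear":[1,0.5,118],"twist":0},{"gripper":75,"linear":[1,0.5,118],"twist":0},{"gripper":66,"linear":[1,0.5,118],"twist":0},{"gripper":60,"linear":[1,0.5,118],"twist":0},{"gripper":52,"linear":[1,0.5,118],"twist":0},{"gripper":52,"linear":[1,0.5,118],"twist":0},{"gripper":52,"linear":[1,0.5,118],"twist":0},{"gripper":52,"linear":[1,0.5,118],"twist":0},{"gripper":52,"linear":[1,0.5,118],"twist":0}]' 25
```

```text
clock: 21.05
tool_pos: [0.6483, -0.1929, 0.008]
tcp_rot: [0.718, 0.696, 0.0, 0.001]
contact_force: [-2.8, -0.2, 11.1]
gripper_width: 0.655
grip_force: 24.5
```

```bash
python3 -m handwheel '[{"gripper":52,"linear":[0,0,-25],"twist":0},{"gripper":52,"linear":[0,0,-60],"twist":0},{"gripper":52,"linear":[0,0,-95],"twist":0},{"gripper":52,"linear":[-20,-25,-125],"twist":0},{"gripper":52,"linear":[-40,-55,-140],"twist":0},{"gripper":52,"linear":[-60,-85,-140],"twist":0},{"gripper":52,"linear":[-75,-115,-140],"twist":0},{"gripper":52,"linear":[-90,-145,-140],"twist":0},{"gripper":52,"linear":[-98,-171,-140],"twist":0},{"gripper":52,"linear":[-98,-171,-140],"twist":0},{"gripper":52,"linear":[-98,-171,-140],"twist":0},{"gripper":52,"linear":[-98,-171,-140],"twist":0}]'
sed -i 's/("bun_base",.021),("patty",0)/("bun_lid",0),("patty",.035)/' m.py; python3 m.py w8.png
```

```text
clock: 22.05
tool_pos: [0.4742, -0.2853, 0.147]
tcp_rot: [0.718, 0.696, 0.0, 0.001]
contact_force: [-0.6, 1.0, -0.5]
gripper_width: 0.651
grip_force: 26.8
plate 0.76 [250.8185 121.6565] (150.5834197998047, 153.79681396484375)
  onz [ 0.47   -0.2329  0.014 ]
bun_lid 0.68 [256.467  243.1608] (114.84376525878906, 115.03083801269531)
   pt 0.82 [257.1, 234.5] [ 0.4721 -0.3472  0.005 ]
patty 0.71 [253.8365 125.8798] (68.82779693603516, 70.467041015625)
  onz [ 0.4727 -0.2348  0.035 ]
   pt 0.82 [252.3, 127.9] [ 0.471  -0.2392  0.005 ]
[ 0.4742 -0.2853  0.147 ] 0.6510334274913331 26.83224745094776 [ 0.0312  0.9995 -0.0007] held [258.7772 248.0864] [258.863 252.936]
```

View pics/w8.png

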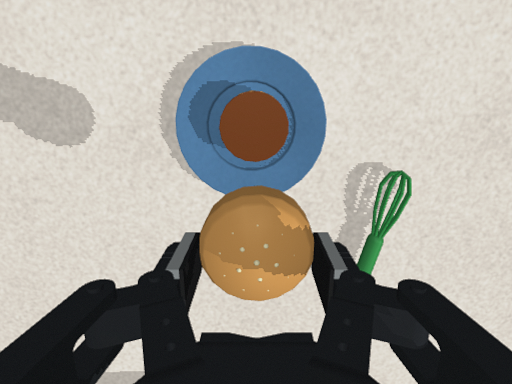

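The held lid is level at (256,243), and the patty is centred in the plate at (254,126). I'll lower the lid over it.

```bash
python3 -m handwheel '[{"gripper":52,"linear":[25,-1,0],"twist":0},{"gripper":52,"linear":[50,-2,0],"twist":0},{"gripper":52,"linear":[50,-2,20],"twist":0},{"gripper":52,"linear":[50,-2,50],"twist":0},{"gripper":52,"linear":[50,-2,75],"twist":0},{"gripper":52,"linear":[50,-2,90],"twist":0},{"gripper":52,"linear":[50,-2,98],"twist":0},{"gripper":52,"linear":[50,-2,99],"twist":0},{"gripper":52,"linear":[50,-2,101],"twist":0},{"gripper":52,"linear":[50,-2,101],"twist":0}]'
for i in 1 2 ; do python3 -m handwheel '[{"gripper":52,"linear":[0,0,1],"twist":0},{"gripper":52,"linear":[0,0,1],"twist":0}]' | grep -E 'pos|contact'; done
```

```text
clock: 23.23
tool_pos: [0.4737, -0.2354, 0.0459]
tcp_rot: [0.718, 0.696, 0.0, 0.001]
contact_force: [-0.3, 0.3, -0.7]
gripper_width: 0.65
grip_force: 26.8
tool_pos: [0.4736, -0.2354, 0.0449]
contact_force: [-0.6, 0.4, -0.5]
tool_pos: [0.4733, -0.2352, 0.0435]
contact_force: [-0.4, 0.2, -0.8]
```

```bash
python3 -m handwheel '[{"gripper":52,"linear":[0,0,1],"twist":0},{"gripper":52,"linear":[0,0,1],"twist":0}]' | grep -E 'pos|contact'; python3 -m handwheel '[{"gripper":52,"linear":[0,0,0.6],"twist":0},{"gripper":52,"linear":[0,0,0.6],"twist":0}]' | grep -E 'pos|contact'
```

```text
tool_pos: [0.4734, -0.2353, 0.0431]
contact_force: [-3.4, 1.6, 11.9]
tool_pos: [0.4734, -0.2353, 0.0429]
contact_force: [-5.3, 3.3, 20.9]
```

Contact came at the expected height, so I'll back off slightly, release and rise.

```bash
python3 -m handwheel '[{"gripper":52,"linear":[0,0,-1],"twist":0},{"gripper":52,"linear":[0,0,-1],"twist":0},{"gripper":58,"linear":[0,0,-1],"twist":0},{"gripper":62,"linear":[0,0,-1],"twist":0},{"gripper":68,"linear":[0,0,-1],"twist":0},{"gripper":75,"linear":[0,0,-1],"twist":0},{"gripper":75,"linear":[0,0,-1],"twist":0},{"gripper":75,"linear":[0,0,-1],"twist":0},{"gripper":75,"linear":[0,0,-25],"twist":0},{"gripper":75,"linear":[0,0,-60],"twist":0},{"gripper":75,"linear":[0,0,-100],"twist":0},{"gripper":75,"linear":[-30,-30,-110],"twist":0},{"gripper":75,"linear":[-60,-50,-110],"twist":0},{"gripper":75,"linear":[-60,-50,-110],"twist":0},{"gripper":75,"linear":[-60,-50,-110],"twist":0}]'
python3 - <<'E'
from h import *
im=bot.read_camera("wrist"); sc=bot.read_camera("scene")
a=cv2.resize(im[:300,150:450],(400,400)); b=cv2.resize(sc[110:190,200:280],(400,400),interpolation=cv2.INTER_CUBIC)
save(np.hstack([a,b]),"w9.png"); print(bot.get_state()["contact_force"])
E
```

```text
clock: 25.15
tool_pos: [0.4205, -0.2948, 0.1519]
tcp_rot: [0.719, 0.695, 0.0, 0.0]
contact_force: [-0.8, 0.7, 0.3]
gripper_width: 0.877
grip_force: 0.0
[ 0.43652214 -0.7738279   0.43423733]
```

View pics/w9.png

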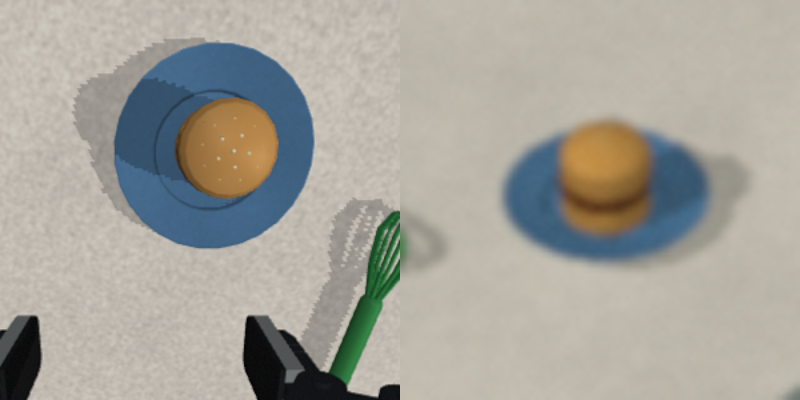

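The wrist crop shows the lid at (228,148) over the stack, and the scene crop shows base, patty and lid aligned and level at (605,180). The gripper is clear, so I'll hand the job in.

```bash
python3 -c "
from station import bot
print(bot.close_job())"
```

```text
the job is handed in; nothing more can be done
None
```

The burger is built (base, patty and lid in one neat, level stack on the blue plate) after the patty lay flat and released on the hotplate, and the job is handed in; the hand-in gave no verdict.

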